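Hook the pan out from under the shelf and set the warmer

TASK

With the pull hook, slide the empty rectangular pan out from under the wire shelf until its base stands wholly on the dark warming plate; keep the pan on the bench and move it only with the hook, not with the hand. Then turn the heat dial to its second heat step (two clicks clockwise from off, one short of the last). Finish with the hook lying on the bench clear of the warming plate, and leave the round pot, the squeeze bottle and the ramekin where they are.

Things in the scene. Friction and masses are not known exactly. Their poses are not given: they have to be found in the camera images.
- puller_grip (a point): Centre of the grip of the loose pull hook (220 g, starts standing on the bench): a black flat-bottomed bar 100 mm long (own x), 26 wide, 50 tall; this point is mid-length, 26 mm above its underside. From its +x end a 10 mm steel rod runs on along own +x, its axis 43 mm above the underside, to 170 mm from this point, then turns straight down to underside level: the hook.
- puller_tip (a point): Lower end of the hook's down-turned tip (10 mm round), 170 mm along own +x from the grip centre and level with the grip's underside. Axes as the grip's.
- pan_center (a point): Centre, half-way up (30 mm), of the loose open rectangular metal pan, 450 g +-30 percent: base 108 (own x) by 150 mm (own y), 60 tall, upright 3 mm walls, 3 mm floor; a narrow flange makes the top 122 by 164 mm. Starts under the shelf near its left or right end, own -y end towards the shelf's open front; the round pot stands at the other end.
- pan_rim (a point): Middle of the top edge of the pan's own -y wall, on its outer face, 75 mm from the centre and 60 mm above the base: the end nearest the shelf's open front. Its outer flange reaches 7 mm further out.
- pan_corner0 (a point): Corner of the pan's base at own (-x, -y): 54 and 75 mm from the centre.
- pan_corner1 (a point): Corner of the pan's base at own (+x, -y).
- pan_corner2 (a point): Corner of the pan's base at own (+x, +y).
- pan_corner3 (a point): Corner of the pan's base at own (-x, +y).
- plate: Dark warming plate let in flush with the bench (nothing to climb, slides like the bench), 200 mm (own x) by 230 mm (own y) dark area with a thin bright frame; origin at its centre on the bench surface. Fixed.
- shelf_front (a point): Middle of the front edge of the low wire shelf, at its rim's underside, 165 mm above the bench. Fixed shelf, 430 mm wide (own x), 250 deep (own +y runs inwards from this edge); rim 14 mm tall, wire deck, four 16 mm round corner posts rising 50 mm above the rim's underside; open on all sides.
- control: Grey control box of the warmer, 78 by 78 by 35 mm, fixed on the bench; origin at the centre of its underside. The dial is in the middle of its top. Rows of dots round the dial mark the steps: one dot is off (on own -x), then clockwise two dots for heat step 1, three for step 2, four for step 3 (last).
- dial_grip (a point): On the dial's axis at the height to grip it (62 mm above the bench). The dial is a 42 mm black disc (top at 44 mm) carrying a bar 42 mm long (own x) and 14 mm wide (own y), top at 76 mm. A white line on the bar's own -x half is the pointer. The axes turn with the dial.
- dial (a joint): Angle of the heat dial (rad), growing clockwise seen from above: clicks at 0 (off), 0.55 (step 1), 1.10 (step 2), 1.65 (step 3, last; end stop just beyond). Starts at off or step 1. A light spring detent (at most about 0.2 N m) pulls it into the nearest click when let go.
- pot: Round open steel pot, 100 mm across and 75 mm tall, with a side loop handle, loose, under the shelf beside the pan; origin at the centre of its underside. Leave it alone.
- squeeze: White bottle, 58 mm across, 160 mm tall, loose, beyond the plate; origin at the centre of its underside. Leave it alone.
- ramekin: Small white round dish, 72 mm across, 50 mm tall, loose, to the right of the plate as the robot sees it; origin at the centre of its underside. Leave it alone.
There are look-alikes about, which are no part of the job. Several things have the shape of the control; the one meant has the colours described above.

How it is judged:
On the way, in this order (a step that is already met when the one before it is completed fails the run):
1. the pan's base stands wholly on the warming plate (x of pan_corner0 in the frame of plate between -0.1 and 0.1 m and y of pan_corner0 in the frame of plate between -0.115 and 0.115 m and x of pan_corner1 in the frame of plate between -0.1 and 0.1 m and y of pan_corner1 in the frame of plate between -0.115 and 0.115 m and x of pan_corner2 in the frame of plate between -0.1 and 0.1 m and y of pan_corner2 in the frame of plate between -0.115 and 0.115 m and x of pan_corner3 in the frame of plate between -0.1 and 0.1 m and y of pan_corner3 in the frame of plate between -0.115 and 0.115 m and angle between pan_center's own z axis and vertical below 0.1 rad and height (world z) of pan_center below 0.036 m), for 0.2 s.
2. the dial stands at its second heat step (value of joint dial between 0.95 and 1.25 rad), for 0.2 s.
At the end, for the whole second after the job is handed in: All four corners of the pan's base are over the dark plate (200 x 230 mm), the pan upright and at rest on it; the dial is at step 2 (1.10 rad, within 0.15); the pull hook lies at rest on the bench with grip and tip both off the dark plate (all of step 1 and all of step 2 and (x of puller_grip in the frame of plate above 0.1 m or x of puller_grip in the frame of plate below -0.1 m or y of puller_grip in the frame of plate above 0.115 m or y of puller_grip in the frame of plate below -0.115 m) and (x of puller_tip in the frame of plate above 0.1 m or x of puller_tip in the frame of plate below -0.1 m or y of puller_tip in the frame of plate above 0.115 m or y of puller_tip in the frame of plate below -0.115 m) and height (world z) of puller_grip below 0.045 m and height (world z) of puller_tip below 0.04 m and linear speed of each of pan, puller below 0.02 m/s); the robot touches nothing.
It fails at once if the hand or arm touches the pan (contact force between any of the fingers, the arm and pan above 0.5 N).
It fails at once if the pan is lifted clear of the bench (25 mm) (height (world z) of pan_center above 0.055 m).
It fails at once if the pot is shifted more than 25 mm or tipped (distance of pot from where it was at the start of the episode above 0.025 m or angle between pot's own z axis and vertical above 0.4 rad).
It fails at once if the bottle is shifted more than 25 mm or tipped (distance of squeeze from where it was at the start of the episode above 0.025 m or angle between squeeze's own z axis and vertical above 0.4 rad).
It fails at once if the ramekin is shifted more than 25 mm or tipped (distance of ramekin from where it was at the start of the episode above 0.025 m or angle between ramekin's own z axis and vertical above 0.4 rad).
It also fails if it takes over 72 s, if anything falls off the work surface, if the arm or the gripper's body presses on something with over 40 N, if the wrist force passes 120 N, or if a joint passes its speed limit or range.

ROBOT

A 7-joint arm with a two-finger parallel gripper is mounted at the origin on the work surface. World frame = base frame: x ahead of the robot, y to its left, z up, the work surface at z = 0. Lengths are in m, angles in rad, forces in N, time in s.
With the tool pointing down it reaches from about 0.4 to 0.85 m from the base axis. Payload 10.4 kg.
Tool frame: the origin (TCP) lies at the very end of the fingers, on their centre line; the grasp point (between the pads) lies 19 mm behind it; z points along the fingers, y is the direction in which the jaws open and shut (so a half turn about z gives the same grasp; the last joint's range is limited). The gripper opens to 87 mm and grips with 3 to 60 N. Pads are 19 mm wide; open, the fingers measure 117 mm over their backs; the gripper's body (75 mm by 190 mm) begins 51 mm behind the grasp point.
Start: joints at [1.161, 0.332, -0.065, 1.46, 0.022, 1.35, -0.088], TCP at [0.236, -0.579, 0.223] pointing down, gripper open.
Joint ranges: [-2.6, 2.6], [-0.5, 2.12], [-1.47, 1.34], [0.16, 2.42], [-1.27, 4.41], [0.06, 2.06], [-2.6, 2.6]. Speed limits (rad/s): [2.22, 2.22, 2.79, 2.79, 3.14, 3.14, 3.14].

INTERFACE

Orientations are given as a unit quaternion [x, y, z, w].
In Python, from bench import read_state, imaging, r gives the robot as it stands. The module is installed in compiled form; this text tells all that it offers.
- The arm moves only by the tool move_arm, never from a script. Its argument "series" is a list of rows, each a list of 4 numbers: the shift along the tool's x, y, z in m, then the turn about the tool's z in rad. In form: [[x, y, z, roll], ...]. A call has 1 to 20 rows; each row is the pose to reach, as a shift and turn from the pose commanded when the call began, along the tool's axes at that moment; what a row does not reach only later rows make up. A row lasts 1/10 s, in which the tool goes at most 50 mm and 8.59 degrees, less where a joint would pass 70% of its speed; a pose out of reach is approached as far as the arm can. A call with a gripper value outside its range is refused whole. "claw" is the gripper's target within -1 to 1 (fully open at 1, half-way at 0, shut at -1), set as the call begins (left out, the last holds). The fingers move at their own pace and stop on an object; "newtons" is the grip in N (left out, the last holds). Time passes only in rows, so rows that repeat a pose let the fingers close. It gives the time, the measured TCP pose, the force and the opening at its end, in the units of the state.
- read_state(): the state, without advancing time (a new reading comes with each control period).
- imaging.camera(name): name is "scene" or "top" or "wrist"; returns (picture, depth): 420x560x3 uint8, red, green, blue; 420x560 float32, m along the optical axis (not along the pixel's ray), 0 where there is no reading.
- imaging.get_calibration(name): a dict with "camera_matrix" (3x3 intrinsics, pixels), "k1" (the pictures are not rectified: a ray, as slopes to the right and down, at radius r is drawn at 1 + k1 r^2 times it, then the intrinsics apply), "R" (3x3) and "t" (3): a world point X has camera coordinates R X + t. Camera axes: x right, y down, z forward; pixel columns grow to the right and rows downward; lengths in m; the calibration is good to about 2 mm. A picture is of the moment at which its call begins: read the wrist's pose just before it. get_calibration takes no time and is no camera call; for the wrist camera it gives the pose at the moment of the call.
- r.close_job(): hands the job in, once; it reports no verdict.
The state is a dict: "time": time; "joint_positions": joint angles; "joint_vel": joint speeds; "joint_torque": joint torques, N m; "ee_pos": TCP position; "eef_rot": TCP orientation; "ft_force": force on the tool from outside, world axes, zero at the start; "torque": the same for the moment, N m; "width": finger opening in m.
Only numpy, scipy, OpenCV 4.12 (cv2) and the standard library are available. Lean on these libraries where they do the work, as an engineer would, in place of code of your own. Each camera call takes 0.05 s, during which the arm holds its last target.

## Working session

There is one attempt and no reset: what is moved stays moved. The work goes in short steps, Python scripts to look and compute and a tool call to move; the robot and the scene stay as the last step left them, time stands still between calls to the robot, and variables do not carry over. Pictures are saved under pics/ and viewed, and the job is handed in when it is done.

Besides the shell and the picture viewer there is one more tool, called after "Emit:" as a command line: name --pt "numbers of a row" for each row, then --argument value for the rest. move_arm: Moves the arm, as the interface text tells. Its arguments: {"type":"object","properties":{"series":{"type":"array","items":{"type":"array","items":{"type":"number"}}},"claw":{"type":"number"},"newtons":{"type":"number"}},"required":["series"]}

```bash
mkdir -p pics; ls
python3 - <<'E'
from bench import read_state, imaging, r
import cv2,numpy as np
for n in ["scene","top","wrist"]:
    c=imaging.get_calibration(n)
    p,d=imaging.camera(n)
    cv2.imwrite(f"pics/{n}0.png",cv2.cvtColor(p,cv2.COLOR_RGB2BGR)); np.savez(f"pics/{n}0.npz",p=p,d=d,K=c["camera_matrix"],k1=c["k1"],R=c["R"],t=c["t"])
    print(n,np.round(c["camera_matrix"],1).tolist(),c["k1"],np.round(c["R"],3).tolist(),np.round(c["t"],3))
s=read_state();print(s)
E
```

```text
pics
scene [[456.4, 0.0, 278.4], [0.0, 456.4, 207.7], [0.0, 0.0, 1.0]] 0.03433025629175114 [[-0.09, 0.996, 0.008], [0.817, 0.079, -0.571], [-0.569, -0.045, -0.821]] [ 0.046 -0.379  1.506]
top [[451.7, 0.0, 284.4], [0.0, 451.7, 209.5], [0.0, 0.0, 1.0]] -0.14337617711050457 [[-0.0, -1.0, -0.005], [-0.994, 0.001, -0.11], [0.11, 0.005, -0.994]] [-0.01   0.54   1.431]
wrist [[346.6, 0.0, 279.1], [0.0, 346.6, 205.7], [0.0, 0.0, 1.0]] -0.07672748660518895 [[0.377, -0.926, -0.0], [-0.894, -0.364, 0.262], [-0.242, -0.098, -0.965]] [-0.623 -0.031  0.39 ]
{'time': 0.15, 'joint_positions': array([ 1.16144191,  0.33273115, -0.06471172,  1.46073472,  0.0215923 ,
        1.34989274, -0.0885278 ]), 'joint_vel': array([-0.00110845, -0.00028466,  0.00024693, -0.00169635,  0.00078019,
       -0.00240913, -0.00035822]), 'joint_torque': array([ 1.04998049e-03, -6.23633480e+01,  2.50763982e-02, -3.90142608e+01,
       -6.11015945e-02,  3.72269482e-02,  1.14872100e-04]), 'ee_pos': array([ 0.2356414 , -0.57856733,  0.22194048]), 'eef_rot': array([ 9.81360851e-01,  1.92173344e-01, -1.19495884e-04, -5.22009656e-04]), 'ft_force': array([ 0.46984335, -0.27628879, -0.69356707]), 'torque': array([-0.01714533, -0.00356676, -0.01780198]), 'width': 0.08677905230630902}
```

View pics/scene0.png

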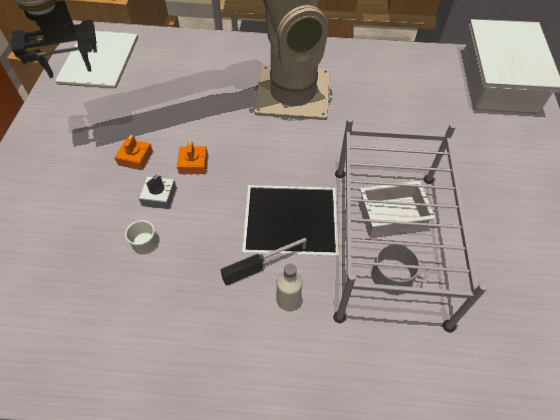

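View pics/top0.png

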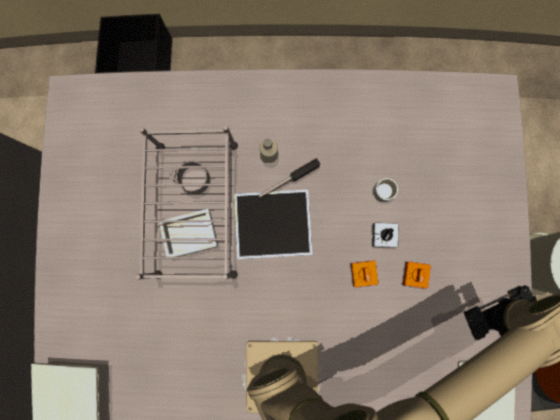

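View pics/wrist0.png

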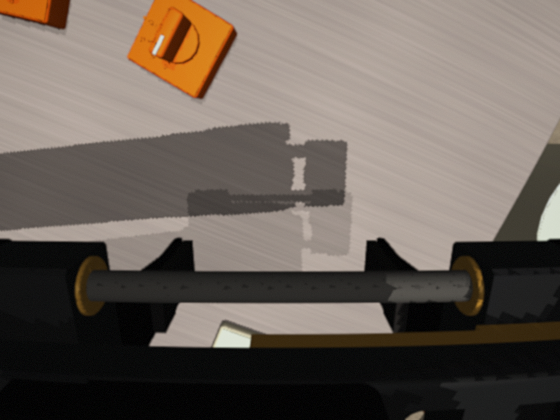

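```bash
cat > h.py <<'E'
import numpy as np,cv2
from scipy.spatial.transform import Rotation as Ro
def load(n): 
    f=np.load(f"pics/{n}.npz"); return {k:f[k] for k in f.files}
def snap(cam,name):
    from bench import imaging
    c=imaging.get_calibration(cam); p,d=imaging.camera(cam)
    cv2.imwrite(f"pics/{name}.png",cv2.cvtColor(p,cv2.COLOR_RGB2BGR))
    np.savez(f"pics/{name}.npz",p=p,d=d,K=c["camera_matrix"],k1=c["k1"],R=c["R"],t=c["t"])
def ray(f,uv):
    K=f["K"];k1=float(f["k1"])
    x=(uv[0]-K[0,2])/K[0,0];y=(uv[1]-K[1,2])/K[1,1]
    rd=np.hypot(x,y);r=rd
    for _ in range(20): r=rd/(1+k1*r*r)
    s=r/rd if rd>0 else 1
    d=f["R"].T@np.array([x*s,y*s,1]); o=-f["R"].T@f["t"]
    return o,d
def onz(f,uv,z):
    o,d=ray(f,uv); return o+d*(z-o[2])/d[2]
def dep(f,uv):
    o,d=ray(f,uv); u,v=map(int,np.round(uv)); return o+d*f["d"][v,u]
def tri(f,a,g,b):
    o1,d1=ray(f,a);o2,d2=ray(g,b)
    A=np.stack([d1,-d2],1); s=np.linalg.lstsq(A,o2-o1,rcond=None)[0]
    p,q=o1+s[0]*d1,o2+s[1]*d2; return (p+q)/2,np.linalg.norm(p-q)
def proj(f,X):
    c=f["R"]@np.asarray(X)+f["t"];x,y=c[:2]/c[2];m=1+float(f["k1"])*(x*x+y*y)
    return np.array([f["K"][0,0]*x*m+f["K"][0,2],f["K"][1,1]*y*m+f["K"][1,2]])
def crop(name,u0,v0,w,h,s,out):
    im=cv2.imread(f"pics/{name}.png")[v0:v0+h,u0:u0+w]
    im=cv2.resize(im,None,fx=s,fy=s,interpolation=cv2.INTER_CUBIC)
    for i in range(0,w,10): cv2.putText(im,str(u0+i),(i*s,8),0,.3,(0,0,255),1) if (i//10)%2==0 else 0; cv2.line(im,(i*s,0),(i*s,4),(0,0,255),1)
    for j in range(0,h,10): cv2.putText(im,str(v0+j),(0,j*s+3),0,.3,(0,0,255),1)
    cv2.imwrite(f"pics/{out}.png",im)
E
python3 - <<'E'
from h import *
crop("top0",130,120,200,150,4,"c1")
crop("top0",230,140,200,150,4,"c2")
crop("scene0",220,160,110,80+70,5,"c3")
crop("scene0",330,110,160,150,5,"c4")
crop("scene0",110,130,110,120,5,"c5")
E
```

```text
(no output)
```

View pics/c1.png

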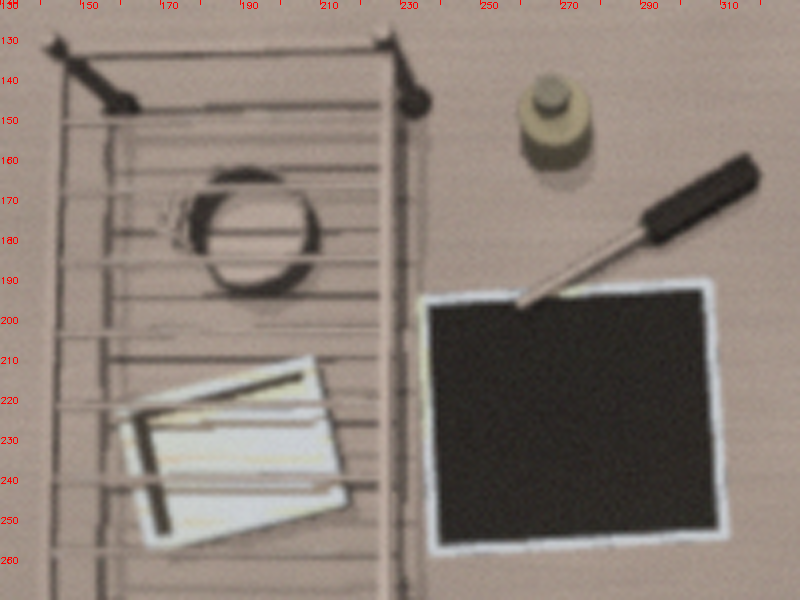

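View pics/c2.png

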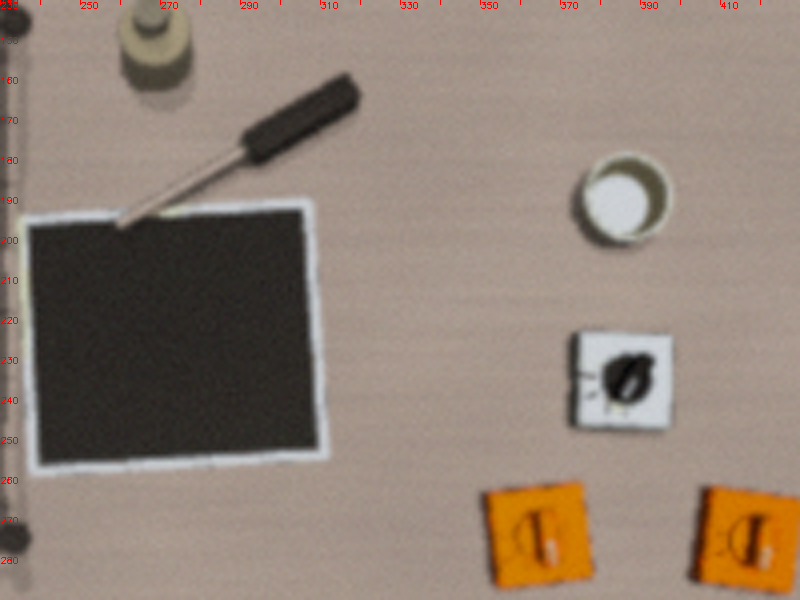

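View pics/c3.png

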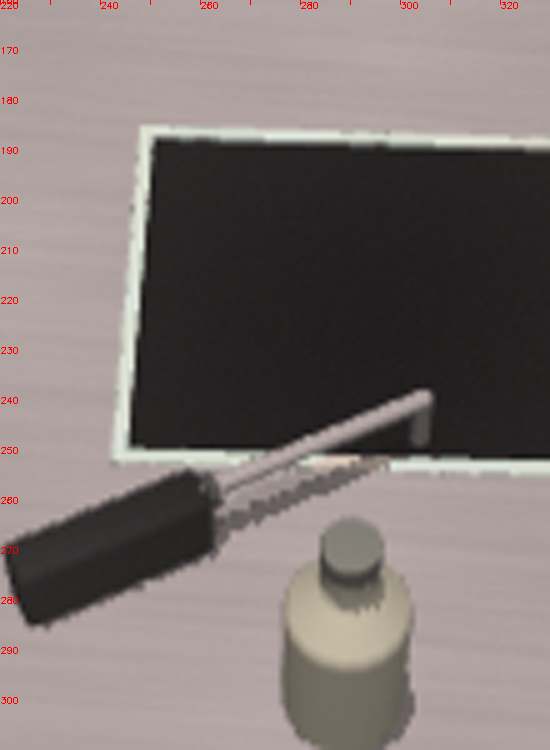

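View pics/c4.png

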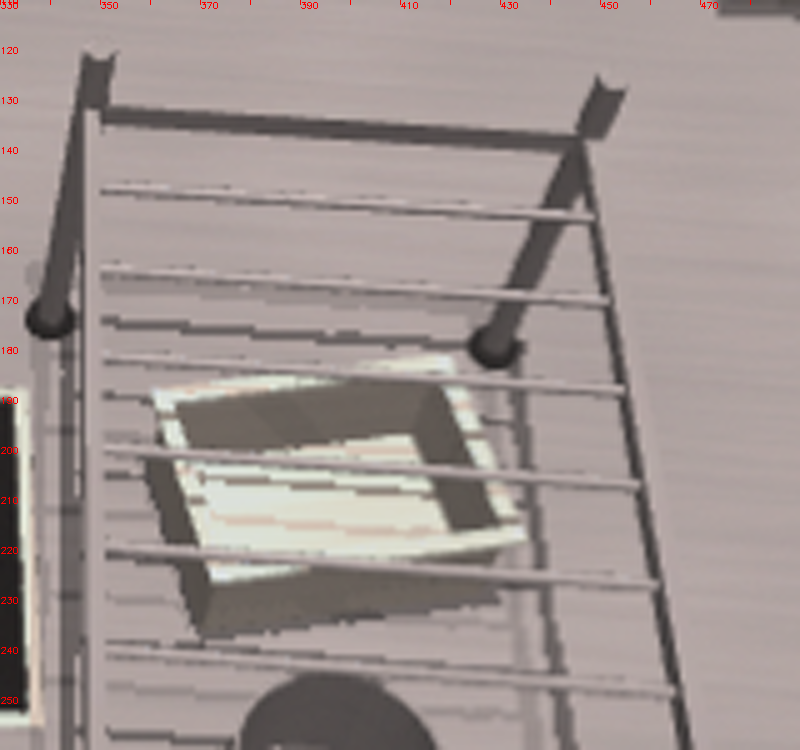

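View pics/c5.png

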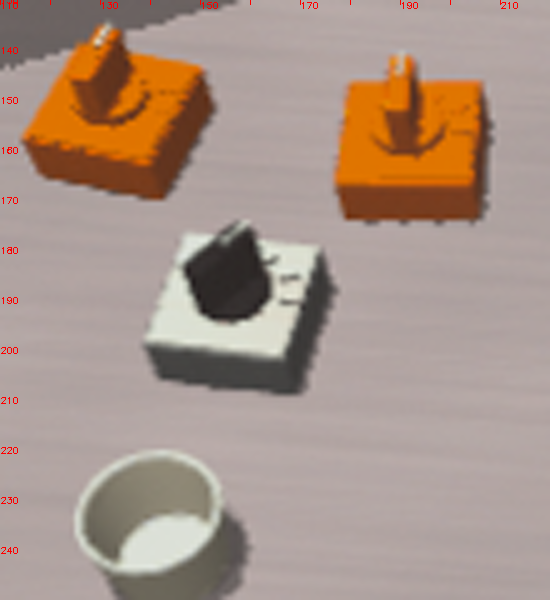

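Run:
```python
from h import *
T=load("top0");S=load("scene0")
def P(n,a): print(n,np.round(a,4).tolist())
print("plate dark");[P("T",onz(T,u,0)) for u in [(236.5,196.5),(306,192),(311,253),(239.5,256)]]
print("scene plate dark");[P("S",onz(S,u,0)) for u in [(249.5,188),(245.5,250)]]
print("pan flange")
for a,b in zip([(160.5,222),(208,209.5),(217,245),(168,257)],[(434,217),(372,226),(360,188),(420,181.5)]):
    P("T",onz(T,a,.06));P("S",onz(S,b,.06));P("tri",np.r_[tri(T,a,S,b)])if 0 else print(tri(T,a,S,b))
print("hook")
for a,b in [((259.8,195.8),(303.5,239.5)),((291.5,178.5),(259,258)),((316,162.5),(223,271))]:
    P("T",onz(T,a,.048));P("S",onz(S,b,.048));print(tri(T,a,S,b)); P("depT",dep(T,a))
P("tipbot S",onz(S,(302.5,249),0.0))
print("control top")
for a in [(375.5,223.5),(398,224),(398,247),(374.5,246.5)]: P("T",onz(T,a,.035))
for b in [(146,178.5-0),(173.5,179.5),(166,201),(139,198.5)]: P("S",onz(S,b,.035))
P("dial c T",onz(T,(386.5,235),.044))
print("shelf rim front top");
for a,b in [((229,252),(348,160)),((226.5,138),(341,300))]:P("T",onz(T,a,.17))
for n,u in [("pot",(192,178)),("bottle",(267,148)),("ram",(386,189))]:P(n,dep(T,u));P(n,onz(T,u,.05))
P("post",onz(T,(233,275),0));P("post",onz(T,(233,145),0))
P("posttopS", onz(S,(348,122),.215))
P("posttop T", onz(T,(231.5,279),.215));
```

```text
plate dark
T [0.5867, 0.1496, 0.0]
T [0.6016, -0.081, 0.0]
T [0.4, -0.0964, 0.0]
T [0.3901, 0.1376, 0.0]
scene plate dark
S [0.4052, -0.091, 0.0]
S [0.6035, -0.0761, 0.0]
pan flange
T [0.4966, 0.3865, 0.06]
S [0.4969, 0.3923, 0.06]
(array([0.49695115, 0.38948241, 0.05957289]), np.float64(0.005619937571397613))
T [0.5367, 0.2335, 0.06]
S [0.5391, 0.2362, 0.06]
(array([0.53713275, 0.23539276, 0.05688254]), np.float64(0.0026880968758234186))
T [0.424, 0.2029, 0.06]
S [0.4223, 0.2078, 0.06]
(array([0.42400535, 0.20506729, 0.06183046]), np.float64(0.004753005955388015))
T [0.3853, 0.3593, 0.06]
S [0.3852, 0.367, 0.06]
(array([0.38557518, 0.36318561, 0.05985104]), np.float64(0.007409750370234861))
hook
T [0.5822, 0.0693, 0.048]
S [0.5872, 0.0687, 0.048]
(array([0.58314891, 0.06926043, 0.04130355]), np.float64(0.0007946908544342354))
depT [0.5827, 0.0695, 0.0444]
T [0.6384, -0.0325, 0.048]
S [0.649, -0.0348, 0.048]
(array([ 0.6411486 , -0.03439167,  0.0336629 ]), np.float64(0.003468153700318886))
depT [0.6384, -0.0325, 0.0479]
T [0.691, -0.1119, 0.048]
S [0.6914, -0.1154, 0.048]
(array([ 0.69125261, -0.11365349,  0.04798287]), np.float64(0.003437157436738157))
depT [0.6898, -0.1116, 0.0536]
tipbot S [0.5868, 0.0687, 0.0]
control top
T [0.4937, -0.3037, 0.035]
T [0.4919, -0.3774, 0.035]
T [0.4176, -0.3756, 0.035]
T [0.4196, -0.299, 0.035]
S [0.4266, -0.3713, 0.035]
S [0.4227, -0.2963, 0.035]
S [0.4957, -0.3, 0.035]
S [0.4945, -0.3725, 0.035]
dial c T [0.456, -0.3368, 0.044]
shelf rim front top
T [0.4003, 0.1506, 0.17]
T [0.7399, 0.1631, 0.17]
pot [0.6476, 0.298, 0.0112]
pot [0.6405, 0.2897, 0.05]
bottle [0.7187, 0.0433, 0.1298]
bottle [0.7387, 0.0469, 0.05]
ram [0.6102, -0.3463, 0.0109]
ram [0.6041, -0.3375, 0.05]
post [0.3281, 0.1585, 0.0]
post [0.7622, 0.1639, 0.0]
posttopS [0.3406, 0.1552, 0.215]
posttop T [0.3243, 0.1372, 0.215]
```

```bash
cat >> h.py <<'E'
def pose():
    from bench import read_state
    s=read_state(); q=Ro.from_quat(s["eef_rot"]).as_matrix(); return s["ee_pos"],q,np.degrees(np.arctan2(q[1,0],q[0,0])),s
def go(x,y,z,yaw=None):
    p,R,yw,s=pose()
    d=R.T@(np.array([x,y,z])-p); 
    roll=0 if yaw is None else -np.radians((yaw-yw+180)%360-180)
    print("now",np.round(p,4),round(yw,2),"delta tool",np.round(d,4),"roll",round(roll,4), "rows by roll",round(abs(roll)/0.15,1))
E
python3 - <<'E'
from h import *
W=load("wrist0");p,R,y,s=pose()
o=-W["R"].T@W["t"];print("cam in tool",R.T@(o-p),"axis",R.T@W["R"][2], "imgx in tool",R.T@W["R"][0],y)
T=load("top0");S=load("scene0")
print(tri(T,(267,141),S,(289.5,268)), onz(S,(289.5,305),0))
go(0.456,-0.40,.26)
go(0.64,-0.12,.26,120)
E
```

```text
cam in tool [ 0.07194227 -0.00150859 -0.16238763] axis [-2.61516489e-01  8.57876765e-04  9.65198627e-01] imgx in tool [-2.20778740e-04  9.99999526e-01 -9.48627167e-04] 22.159294857511284
(array([0.73070378, 0.0417111 , 0.16757957]), np.float64(0.0001118932628628169)) [0.741263   0.04713282 0.        ]
now [ 0.2356 -0.5786  0.2219] 22.16 delta tool [ 0.2714 -0.0823 -0.038 ] roll 0 rows by roll 0.0
now [ 0.2356 -0.5786  0.2219] 22.16 delta tool [ 0.5475 -0.2722 -0.0378] roll -1.7076 rows by roll 11.4
```

Emit:
move_arm --pt "0.05 -0.015 -0.01 0" --pt "0.1 -0.03 -0.02 0" --pt "0.15 -0.05 -0.03 0" --pt "0.2 -0.065 -0.04 0" --pt "0.25 -0.08 -0.04 0" --pt "0.27 -0.082 -0.04 0" --pt "0.27 -0.082 -0.04 0" --pt "0.27 -0.082 -0.04 0" --claw 1

```text
time: 0.95
ee_pos: [0.4552, -0.4006, 0.2621]
eef_rot: [0.981, 0.193, -0.0, -0.0]
ft_force: [-0.4, -0.9, -0.7]
width: 0.087
```

Run:
```python
from h import *
snap("wrist","w1"); p,R,y,s=pose();print(p,y,s["time"],s["joint_positions"])
go(0.64,-0.12,.26,120)
```

```text
[ 0.4541356  -0.4017136   0.26223787] 22.12032053861831 1.0 [ 0.82430828  0.28391994 -0.21969744  1.44375989  0.06245003  1.42127072
 -0.58093322]
now [ 0.4541 -0.4017  0.2622] 22.12 delta tool [ 0.2783 -0.191   0.002 ] roll -1.7083 rows by roll 11.4
```

View pics/w1.png

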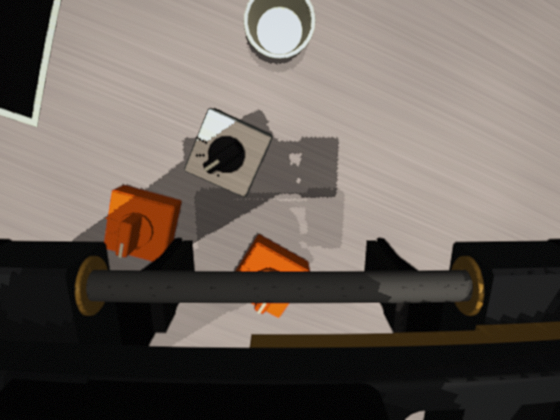

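Run:
```python
from h import *
crop("w1",175,95,110,110,7,"c6")
```

```text
(no output)
```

View pics/c6.png

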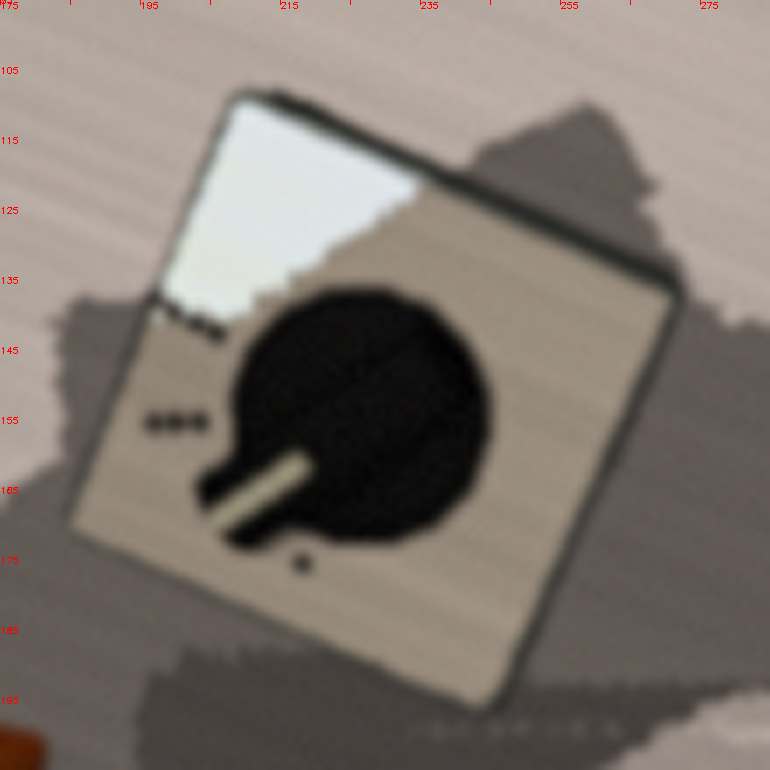

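Emit:
move_arm --pt "0.03 -0.02 0 -0.14" --pt "0.06 -0.04 0 -0.28" --pt "0.09 -0.06 0 -0.42" --pt "0.12 -0.08 0 -0.56" --pt "0.15 -0.1 0 -0.7" --pt "0.18 -0.12 0 -0.84" --pt "0.21 -0.14 0 -0.98" --pt "0.24 -0.16 0 -1.12" --pt "0.27 -0.18 0 -1.26" --pt "0.28 -0.19 0 -1.4" --pt "0.28 -0.19 0 -1.55" --pt "0.28 -0.19 0 -1.7" --pt "0.28 -0.19 0 -1.7" --pt "0.28 -0.19 0 -1.7" --pt "0.28 -0.19 0 -1.7"

```text
time: 2.5
ee_pos: [0.6423, -0.1204, 0.2625]
eef_rot: [0.505, 0.863, -0.0, 0.0]
ft_force: [0.1, 0.7, -0.3]
width: 0.0868
```

Run:
```python
from h import *
snap("wrist","w2"); p,R,y,s=pose();print(p,y,s["time"],s["joint_positions"])
```

```text
[ 0.64235207 -0.12017001  0.26256003] 119.35023084833114 2.55 [ 0.53522848  0.44292513 -0.60024032  1.28906635  0.24587332  1.48221897
  0.47140802]
```

View pics/w2.png

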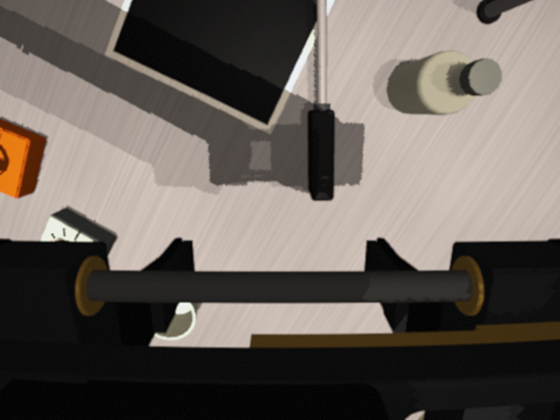

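Run:
```python
from h import *
W=load("w2");T=load("top0");S=load("scene0");W1=load("w1")
crop("w2",280,0,80,210,3,"c7")
for u in [(308.5,112),(334,112),(310.5,188),(332,188),(321,110),(321,188)]: print(onz(W,u,.05),dep(W,u))
print("rod",[onz(W,u,.043) for u in [(318,5),(322,100)]])
print(tri(W,(321.5,110),T,(291.5,178.5)))
print("bottle cap",onz(W,(481,77),.16), "plate", onz(W,(268,125),0), onz(W,(113,52),0))
print("dial w1", onz(W1,(227,154),.044))
# control corners w1
for u in [(209,108),(271.5,137),(245,196),(185,169.5)]: print(onz(W1,u,.035))
```

```text
[ 0.63427733 -0.04168887  0.05      ] [ 0.63638214 -0.04053427  0.02079218]
[ 0.65764392 -0.02843879  0.05      ] [ 0.66425114 -0.0247577   0.00083054]
[ 0.67760539 -0.11107978  0.05      ] [ 0.68046155 -0.11329515  0.03477603]
[ 0.69841081 -0.09939187  0.05      ] [ 0.69861355 -0.09948724  0.04916596]
[ 0.64467542 -0.03344807  0.05      ] [ 0.6448153  -0.03336185  0.04859823]
[ 0.68775801 -0.10537803  0.05      ] [ 0.68753886 -0.10524501  0.05102081]
rod [array([0.58961972, 0.05527789, 0.043     ]), array([ 0.64099215, -0.02357816,  0.043     ])]
(array([ 0.64898143, -0.03150125, -0.00255623]), np.float64(0.004277625942291494))
bottle cap [0.72533253 0.04093474 0.16      ] plate [ 0.60319292 -0.07665102  0.        ] [ 0.40310379 -0.09007303  0.        ]
dial w1 [ 0.45852187 -0.33619839  0.044     ]
[ 0.4968041  -0.29965133  0.035     ]
[ 0.49333594 -0.37461581  0.035     ]
[ 0.41932786 -0.37136751  0.035     ]
[ 0.4224838  -0.29683199  0.035     ]
```

View pics/c7.png

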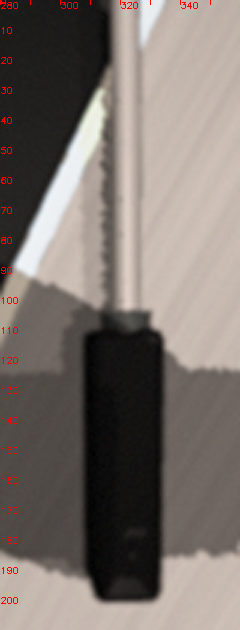

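Run:
```python
from h import *
go(0.679,-0.091,.009,120.7)
```

```text
now [ 0.6424 -0.1202  0.2626] 119.35 delta tool [0.0075 0.0463 0.2535] roll -0.0236 rows by roll 0.2
```

Emit:
move_arm --pt "0.003 0.023 0.02 -0.023" --pt "0.0075 0.0463 0.06 -0.023" --pt "0.0075 0.0463 0.1 -0.023" --pt "0.0075 0.0463 0.14 -0.023" --pt "0.0075 0.0463 0.175 -0.023" --pt "0.0075 0.0463 0.2 -0.023" --pt "0.0075 0.0463 0.2 -0.023" --pt "0.0075 0.0463 0.215 -0.023" --pt "0.0075 0.0463 0.23 -0.023" --pt "0.0075 0.0463 0.242 -0.023" --pt "0.0075 0.0463 0.252 -0.023" --pt "0.0075 0.0463 0.252 -0.023" --pt "0.0075 0.0463 0.252 -0.023"

```text
time: 3.85
ee_pos: [0.6793, -0.0901, 0.0107]
eef_rot: [0.493, 0.87, 0.0, 0.0]
ft_force: [-0.1, 0.5, 0.5]
width: 0.0871
```

Emit:
move_arm --pt "0 0 0 0" --pt "0 0 0 0" --pt "0 0 0 0" --pt "0 0 0 0" --pt "0 0 0 0" --pt "0 0 0 0" --pt "0 0 0 0" --pt "0 0 0 0" --claw -1 --newtons 50

```text
time: 4.65
ee_pos: [0.6791, -0.0901, 0.0105]
eef_rot: [0.493, 0.87, -0.0, 0.0]
ft_force: [-0.1, -0.5, 0.2]
width: 0.0309
```

Run:
```python
from h import *
p,R,y,s=pose();print(p,y,s["time"],s["width"],s["ft_force"])
```

```text
[ 0.67912007 -0.09010072  0.0105495 ] 120.883924532922 4.65 0.030930907311784363 [-0.07306642 -0.49507789  0.17001564]
```

Emit:
move_arm --pt "0 0 0 0" --pt "0 0 0 0" --pt "0 0 0 0" --pt "0 0 -0.02 0" --pt "0 0 -0.04 0" --pt "0 0 -0.06 0" --pt "0 0 -0.075 0" --pt "0 0 -0.075 0" --pt "0 0 -0.075 0" --pt "0 0 -0.075 0"

```text
time: 5.65
ee_pos: [0.6784, -0.0901, 0.0841]
eef_rot: [0.493, 0.87, -0.0, -0.001]
ft_force: [0.9, 0.1, -2.8]
width: 0.0255
```

Run:
```python
from h import *
snap("scene","s3");snap("wrist","w3")
p,R,y,s=pose();print(p,y,s["time"],s["width"],s["ft_force"],s["torque"])
crop("scene0",0,0,1,1,1,"x") if 0 else crop("s3",200,130,160,150,5,"c8")
```

```text
[ 0.67848924 -0.09008836  0.08428988] 120.88689438790722 5.75 0.025897278978159594 [ 0.39479392  0.52512502 -2.33685036] [-0.01316517 -0.17214974 -0.02592518]
```

View pics/c8.png

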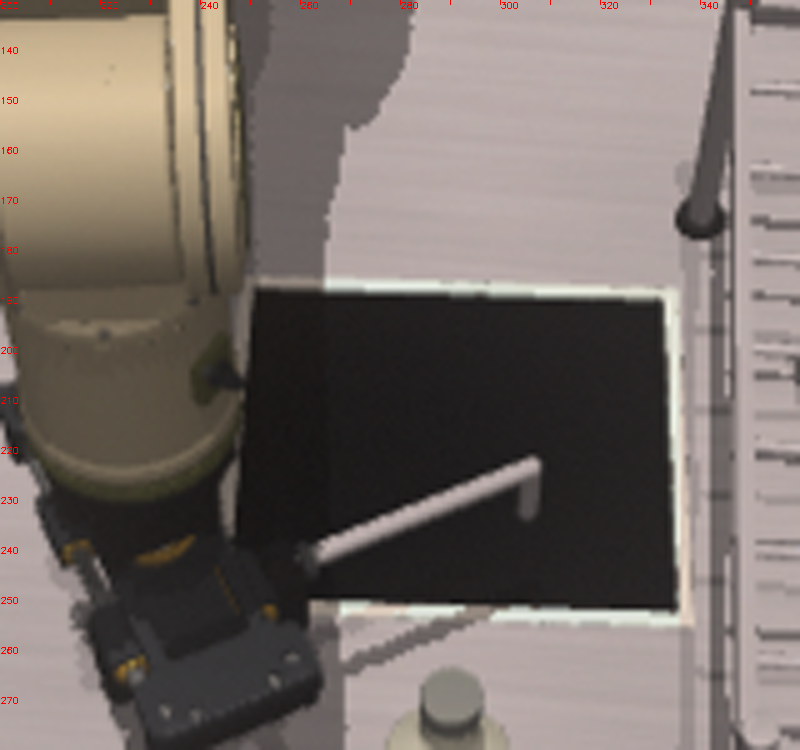

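View pics/w3.png

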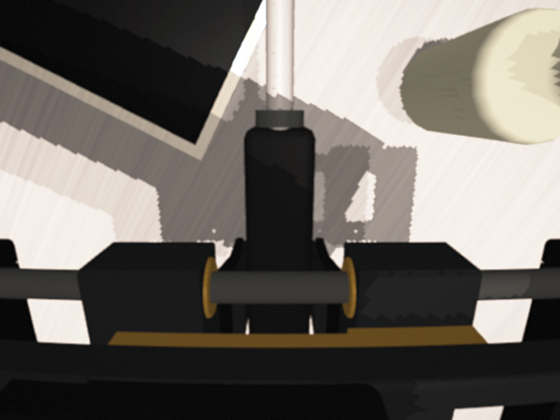

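Run:
```python
from h import *
S=load("s3");p,R,y,s=pose()
t=onz(S,(304.2,233),.0735);print("tip",t,R.T@(t-p))
t=onz(S,(306,222),.0735+.045);print("tip top",t,R.T@(t-p))
go(0.5216,0.030,.0905,104.2)
go(0.5216,0.061,.0905,104.2)
```

```text
tip [0.58405074 0.06891039 0.0735    ] [0.1849179  0.00059133 0.01098514]
tip top [0.58125848 0.07054433 0.1185    ] [ 0.18780123 -0.00102997 -0.03400957]
now [ 0.6785 -0.0901  0.0843] 120.89 delta tool [ 0.1836 -0.073  -0.0059] roll 0.2912 rows by roll 1.9
now [ 0.6785 -0.0901  0.0843] 120.89 delta tool [ 0.2102 -0.0571 -0.0059] roll 0.2912 rows by roll 1.9
```

Emit:
move_arm --pt "0.02 -0.012 -0.006 0.1" --pt "0.045 -0.03 -0.006 0.2" --pt "0.07 -0.05 -0.006 0.29" --pt "0.1 -0.065 -0.006 0.29" --pt "0.13 -0.073 -0.006 0.29" --pt "0.155 -0.073 -0.006 0.29" --pt "0.175 -0.073 -0.006 0.29" --pt "0.19 -0.069 -0.006 0.29" --pt "0.2 -0.063 -0.006 0.29" --pt "0.21 -0.057 -0.006 0.29" --pt "0.21 -0.057 -0.006 0.29" --pt "0.21 -0.057 -0.006 0.29" --pt "0.21 -0.057 -0.006 0.29"

```text
time: 7.05
ee_pos: [0.5226, 0.06, 0.0913]
eef_rot: [0.614, 0.789, -0.0, -0.0]
ft_force: [-0.0, -0.7, -2.1]
width: 0.0256
```

Run:
```python
from h import *
snap("scene","s4");snap("top","t4")
p,R,y,s=pose();print(p,y,s["time"],s["width"],s["ft_force"])
crop("s4",300,110,160,150,5,"c9")
crop("t4",140,180,150,100,5,"c10")
```

```text
[0.52258167 0.06005056 0.09143931] 104.19986047383298 7.15 0.025589623210914254 [ 0.4722338  -0.66733113 -2.62152831]
```

View pics/c9.png

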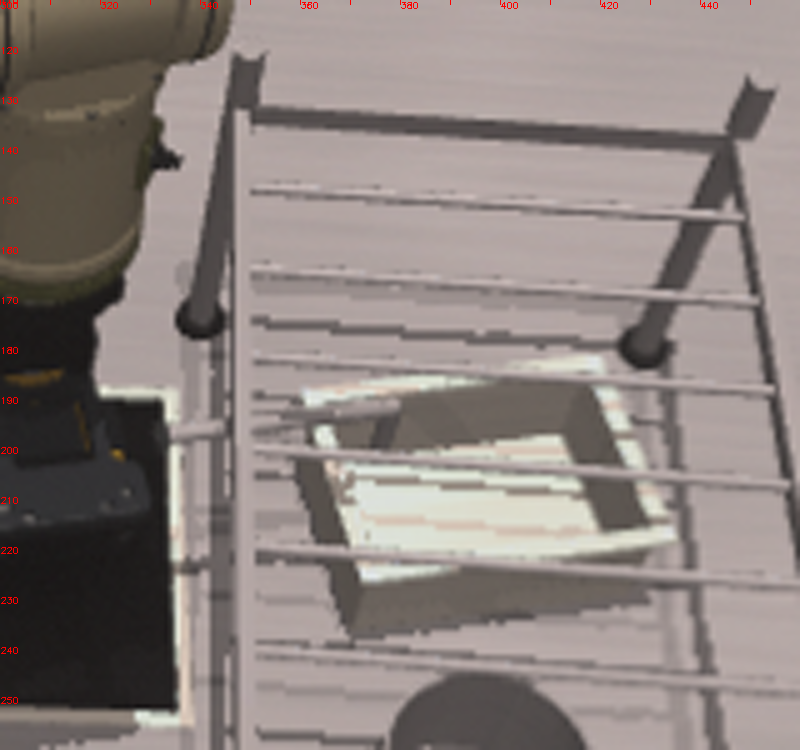

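View pics/c10.png

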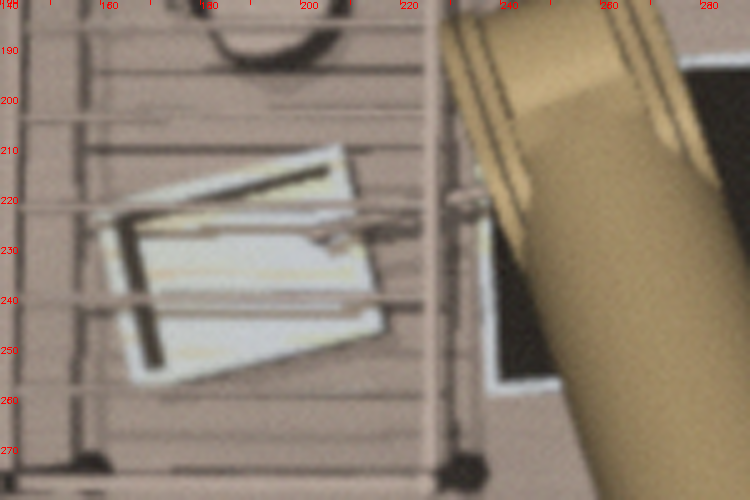

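Emit:
move_arm --pt "0 0 0.01 0" --pt "0 0 0.02 0" --pt "0 0 0.03 0" --pt "0 0 0.04 0" --pt "0 0 0.047 0" --pt "0 0 0.047 0" --pt "0 0 0.047 0"

```text
time: 7.85
ee_pos: [0.5224, 0.061, 0.0445]
eef_rot: [0.614, 0.789, -0.0, -0.0]
ft_force: [-0.5, -0.4, -2.4]
width: 0.0256
```

Run:
```python
from h import *
snap("scene","s5")
p,R,y,s=pose();print(p,y,s["time"],s["width"],s["ft_force"])
crop("s5",300,110,160,150,5,"c11")
go(p[0]+0.036*.5,p[1]-.268*.5,p[2],y)
go(p[0]+0.036,p[1]-.268,p[2],y)
```

```text
[0.52267718 0.06099535 0.04481348] 104.26980795506542 7.9 0.025690753118480403 [ 0.48555829 -0.00490149 -1.79589559]
now [0.5227 0.061  0.0448] 104.27 delta tool [-0.1343 -0.0156 -0.    ] roll -0.0 rows by roll 0.0
now [0.5227 0.061  0.0448] 104.27 delta tool [-0.2686 -0.0312 -0.    ] roll -0.0 rows by roll 0.0
```

View pics/c11.png

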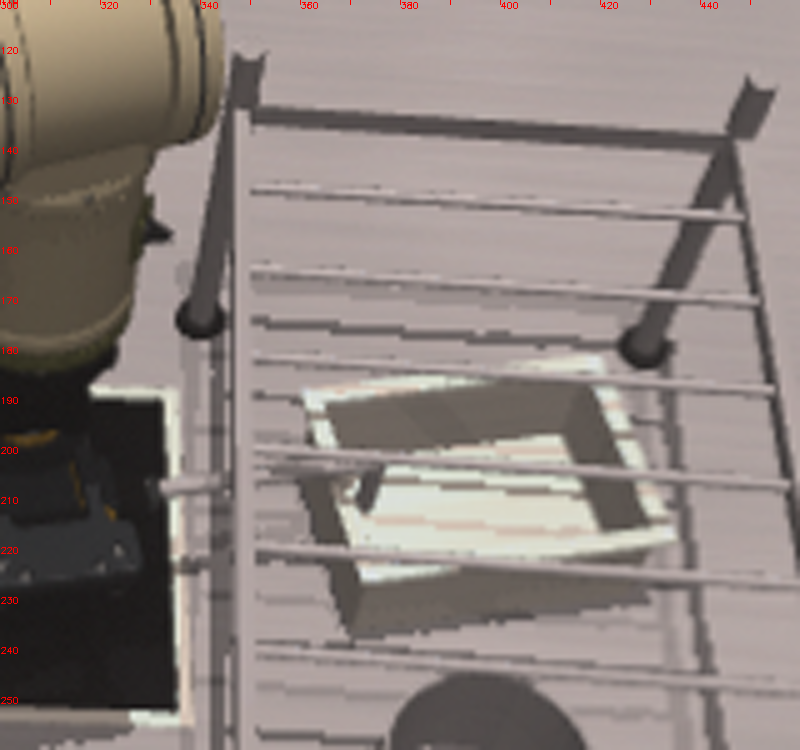

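Emit:
move_arm --pt "-0.004 0 0 0" --pt "-0.008 -0.001 0 0" --pt "-0.014 -0.002 0 0" --pt "-0.022 -0.002 0 0" --pt "-0.03 -0.003 0 0" --pt "-0.038 -0.004 0 0" --pt "-0.046 -0.005 0 0" --pt "-0.054 -0.006 0 0" --pt "-0.062 -0.007 0 0" --pt "-0.07 -0.008 0 0" --pt "-0.078 -0.009 0 0" --pt "-0.086 -0.01 0 0" --pt "-0.094 -0.011 0 0" --pt "-0.102 -0.012 0 0" --pt "-0.11 -0.013 0 0" --pt "-0.118 -0.014 0 0" --pt "-0.125 -0.0145 0 0" --pt "-0.13 -0.015 0 0" --pt "-0.13 -0.015 0 0" --pt "-0.13 -0.015 0 0"

```text
time: 9.9
ee_pos: [0.5399, -0.0696, 0.0445]
eef_rot: [0.614, 0.789, -0.0, 0.0]
ft_force: [-0.6, 0.8, -2.0]
width: 0.0252
```

Run:
```python
from h import *
snap("scene","s6");snap("top","t6")
p,R,y,s=pose();print(p,y,s["time"],s["width"],s["ft_force"])
crop("s6",250,130,160,150,5,"c12")
```

```text
[ 0.53987141 -0.06916046  0.04450669] 104.26601315816211 10.0 0.02537861283364519 [-0.18909184  0.52271343 -1.62095542]
```

View pics/c12.png

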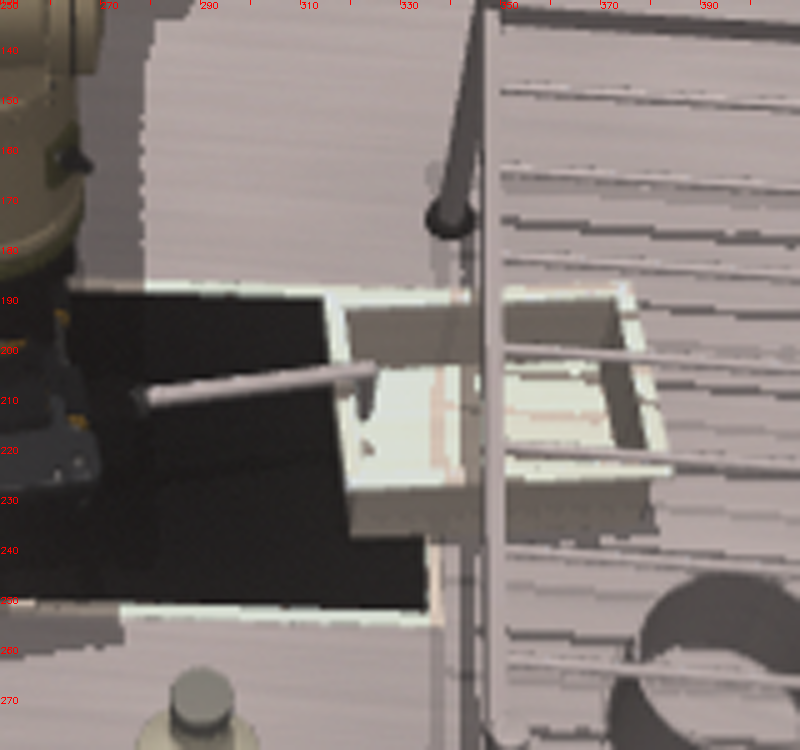

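View pics/t6.png

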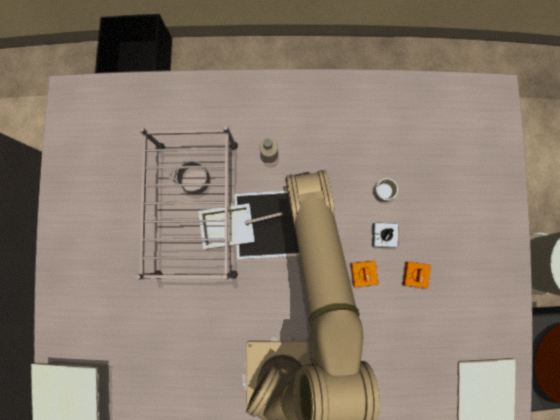

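Run:
```python
from h import *
S=load("s6")
c=np.array([onz(S,u,.06) for u in [(315.5,188.8),(320,227.5),(384.5,224),(376,187)]]);print(c)
m=c.mean(0);print(m, c[2]+c[3]-c[0]-c[1])
for u in [(336,249.5+3),(249.5,188)]: print(onz(S,u,0))
p,R,y,s=pose()
go(p[0]+.497-m[0],p[1]+.032-m[1],p[2],y)
```

```text
[[0.43622606 0.09089498 0.06      ]
 [0.55589427 0.10734698 0.06      ]
 [0.53009964 0.26738195 0.06      ]
 [0.41493533 0.24990494 0.06      ]]
[0.48428882 0.17888221 0.06      ] [-0.04708536  0.31904494  0.        ]
[0.58885451 0.15427823 0.        ]
[ 0.40524032 -0.09100048  0.        ]
now [ 0.5399 -0.0692  0.0445] 104.27 delta tool [-1.455e-01 -2.390e-02  1.000e-04] roll -0.0 rows by roll 0.0
```

Emit:
move_arm --pt "-0.005 -0.001 0 0" --pt "-0.012 -0.002 0 0" --pt "-0.02 -0.003 0 0" --pt "-0.029 -0.005 0 0" --pt "-0.038 -0.006 0 0" --pt "-0.047 -0.008 0 0" --pt "-0.056 -0.009 0 0" --pt "-0.065 -0.011 0 0" --pt "-0.074 -0.012 0 0" --pt "-0.083 -0.014 0 0" --pt "-0.092 -0.015 0 0" --pt "-0.101 -0.017 0 0" --pt "-0.11 -0.018 0 0" --pt "-0.119 -0.02 0 0" --pt "-0.128 -0.021 0 0" --pt "-0.135 -0.022 0 0" --pt "-0.141 -0.023 0 0" --pt "-0.145 -0.024 0 0" --pt "-0.145 -0.024 0 0" --pt "-0.145 -0.024 0 0"

```text
time: 12.0
ee_pos: [0.5524, -0.2157, 0.0446]
eef_rot: [0.614, 0.789, -0.0, 0.0]
ft_force: [0.5, 0.3, -2.1]
width: 0.0257
```

Run:
```python
from h import *
snap("scene","s7");snap("top","t7")
p,R,y,s=pose();print(p,y,s["time"],s["width"],s["ft_force"])
crop("s7",200,150,160,120,5,"c13")
crop("t7",200,160,150,110,5,"c14")
```

```text
[ 0.55243867 -0.21538388  0.04467004] 104.27533429263775 12.1 0.025529987144093377 [-0.58080491 -0.11897626 -1.46808806]
```

View pics/c13.png

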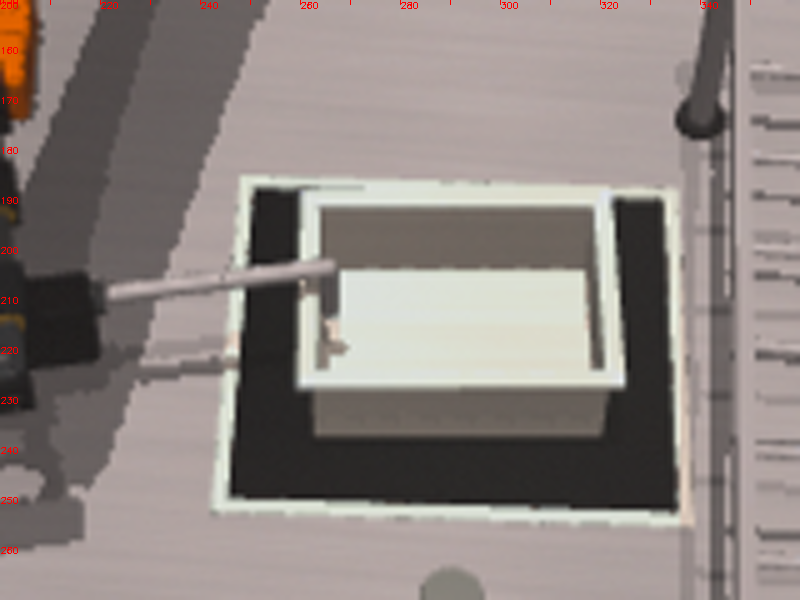

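View pics/c14.png

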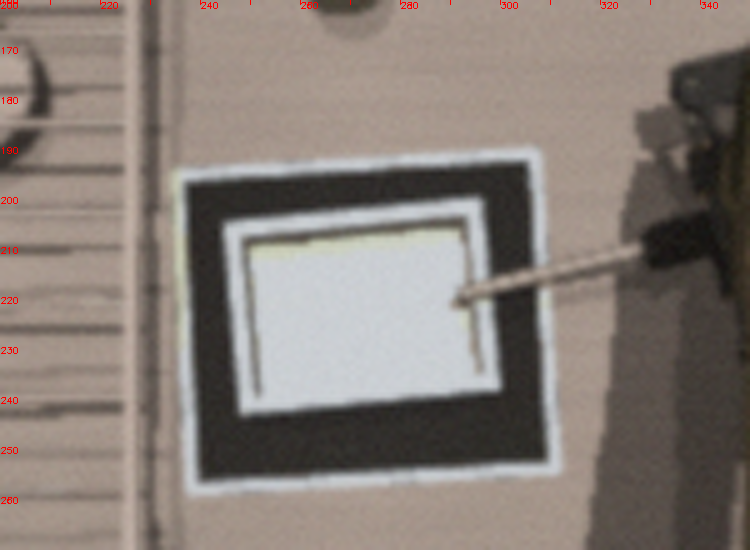

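Run:
```python
from h import *
S=load("s7")
c=np.array([onz(S,u,.06) for u in [(260.3,190),(259,227),(324.7,226.8),(321.5,190)]]);print(c,c.mean(0))
go(0.71,-.25,.095)
go(0.71,-.25,.0110)
```

```text
[[ 0.45415785 -0.0535287   0.06      ]
 [ 0.5688911  -0.04375955  0.06      ]
 [ 0.5527136   0.11891728  0.06      ]
 [ 0.43867355  0.1067985   0.06      ]] [0.50360903 0.03210688 0.06      ]
now [ 0.5524 -0.2154  0.0447] 104.28 delta tool [-0.0724  0.1442 -0.0503] roll 0 rows by roll 0.0
now [ 0.5524 -0.2154  0.0447] 104.28 delta tool [-0.0724  0.1442  0.0337] roll 0 rows by roll 0.0
```

Pan centre (0.504, 0.032) against plate centre (0.497, 0.032): about 30 mm of margin on each side. Now I unhook and put the hook down.

Emit:
move_arm --pt "0.004 0 0 0" --pt "0.008 0 0 0" --pt "0.008 0 0 0" --pt "0.008 0 -0.01 0" --pt "0.008 0 -0.025 0" --pt "0.008 0 -0.04 0" --pt "0.008 0 -0.05 0" --pt "0.008 0 -0.05 0" --pt "-0.015 0 -0.05 0" --pt "-0.045 0 -0.05 0" --pt "-0.07 0.02 -0.05 0" --pt "-0.072 0.05 -0.05 0" --pt "-0.072 0.085 -0.05 0" --pt "-0.072 0.115 -0.05 0" --pt "-0.072 0.135 -0.05 0" --pt "-0.072 0.144 -0.05 0" --pt "-0.072 0.144 -0.04 0" --pt "-0.072 0.144 -0.02 0" --pt "-0.072 0.144 0 0" --pt "-0.072 0.144 0.01 0"

```text
time: 14.1
ee_pos: [0.7072, -0.2506, 0.0317]
eef_rot: [0.614, 0.789, -0.001, -0.001]
ft_force: [-1.0, 0.6, -1.4]
width: 0.0261
```

Run:
```python
from h import *
snap("scene","s8")
p,R,y,s=pose();print(p,y,s["time"],s["width"],s["ft_force"]);go(.71,-.25,.011)
```

```text
[ 0.70692138 -0.2502266   0.0307085 ] 104.21687326972936 14.15 0.025515980956411992 [-1.23972085  0.7300117  -4.20215724]
now [ 0.7069 -0.2502  0.0307] 104.22 delta tool [-0.0006  0.0031  0.0197] roll 0 rows by roll 0.0
```

View pics/s8.png

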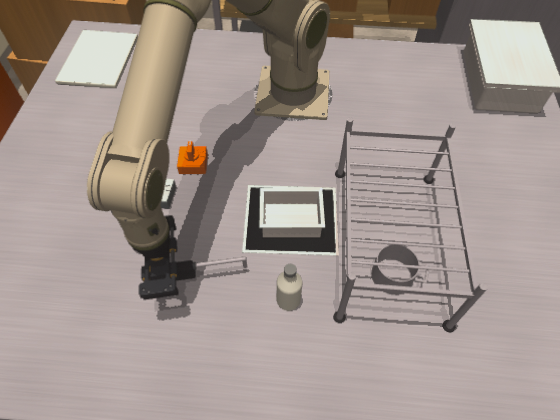

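Emit:
move_arm --pt "0 0 0.005 0" --pt "0 0 0.01 0" --pt "0 0 0.015 0" --pt "0 0 0.018 0" --pt "0 0 0.018 0" --pt "0 0 0.018 0"

```text
time: 14.75
ee_pos: [0.7098, -0.2495, 0.0168]
eef_rot: [0.614, 0.789, 0.0, 0.0]
ft_force: [1.0, -0.1, -2.0]
width: 0.0256
```

Emit:
move_arm --pt "0 0 0.003 0" --pt "0 0 0.0055 0" --pt "0 0 0.0055 0" --pt "0 0 0.0055 0"

```text
time: 15.15
ee_pos: [0.7097, -0.2495, 0.011]
eef_rot: [0.614, 0.789, -0.0, -0.0]
ft_force: [-0.5, -0.2, -2.5]
width: 0.0257
```

Emit:
move_arm --pt "0 0 0.001 0" --pt "0 0 0.001 0" --pt "0 0 0.001 0"

```text
time: 15.45
ee_pos: [0.7098, -0.2496, 0.0106]
eef_rot: [0.614, 0.789, 0.0, 0.0]
ft_force: [-2.3, 0.7, 3.7]
width: 0.0259
```

Emit:
move_arm --pt "0 0 0 0" --pt "0 0 0 0" --pt "0 0 0 0" --pt "0 0 0 0" --pt "0 0 0 0" --pt "0 0 0 0" --pt "0 0 0 0" --pt "0 0 -0.02 0" --pt "0 0 -0.05 0" --pt "0 0 -0.09 0" --pt "0 0 -0.13 0" --pt "0 0 -0.17 0" --pt "0 0 -0.2 0" --pt "0 0 -0.2 0" --claw 1

```text
time: 16.85
ee_pos: [0.7117, -0.2498, 0.2181]
eef_rot: [0.614, 0.789, 0.002, 0.005]
ft_force: [0.8, -0.1, 0.9]
width: 0.0868
```

Run:
```python
from h import *
snap("scene","s9");snap("wrist","w9")
p,R,y,s=pose();print(p,y,s["time"],s["width"],s["ft_force"],s["joint_positions"])
```

```text
[ 0.71006533 -0.2494974   0.21225303] 104.2686996944232 16.95 0.08718098479884233 [ 0.26369309  0.05158211 -0.3087727 ] [ 0.53482805  0.67065628 -0.46744734  1.03743319  0.2852018   1.48862734
  0.38401292]
```

View pics/s9.png

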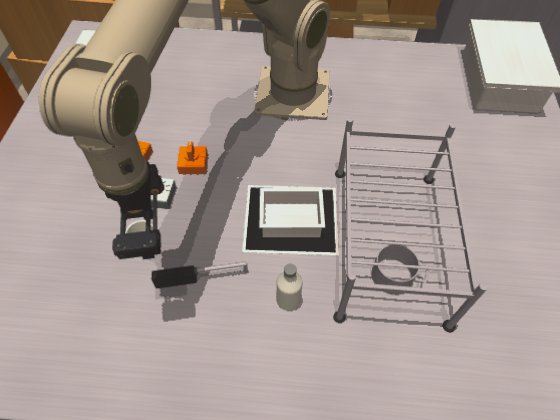

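View pics/w9.png

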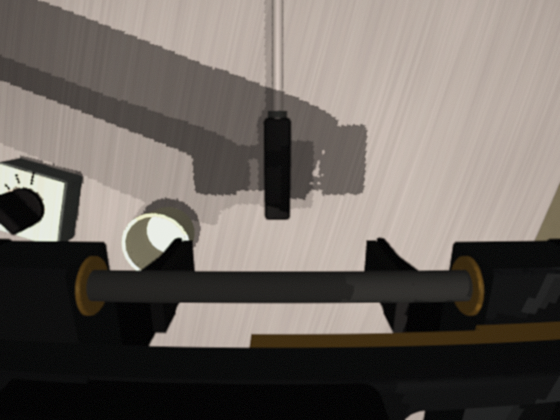

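Run:
```python
from h import *
W=load("w1")
c=np.array([.4585,-.336])
d=lambda u,z:onz(W,u,z)[:2]
for n,u,z in [("off",(218.3,175.4),.035),("3",(200,155.2),.035),("4",(201,140),.035)]:
    v=d(u,z)-c;print(n,np.degrees(np.arctan2(v[1],v[0])),np.hypot(*v))
a=d((218.6,160.7),.076);b=d((205.4,170),.076);print(a,b,np.degrees(np.arctan2(*(b-a)[::-1])),dep(W,(212,165.5)))
v=b-c;print(np.degrees(np.arctan2(v[1],v[0])))
go(.459,-.386,.22,54)
```

```text
off 176.97728347676252 0.028138677727156735
3 116.42709988305484 0.03182551924184346
4 86.03211200016096 0.03310465329257609
[ 0.45425783 -0.33364647] [ 0.44025359 -0.32434664] 146.41293644672834 [ 0.44703012 -0.32900672  0.07549441]
147.43501091864204
now [ 0.7101 -0.2495  0.2123] 104.27 delta tool [-0.0704 -0.2769 -0.0083] roll 0.8774 rows by roll 5.8
```

Run:
```python
from h import *
go(.4585,-.336,.20,146)
```

```text
now [ 0.7101 -0.2495  0.2123] 104.27 delta tool [-0.0218 -0.2652  0.0117] roll -0.7283 rows by roll 4.9
```

Emit:
move_arm --pt "0 -0.03 0 -0.1" --pt "-0.003 -0.06 0 -0.2" --pt "-0.006 -0.09 0 -0.3" --pt "-0.01 -0.12 0.003 -0.4" --pt "-0.013 -0.15 0.005 -0.5" --pt "-0.016 -0.18 0.007 -0.6" --pt "-0.02 -0.21 0.01 -0.7" --pt "-0.022 -0.24 0.012 -0.728" --pt "-0.022 -0.265 0.012 -0.728" --pt "-0.022 -0.265 0.012 -0.728" --pt "-0.022 -0.265 0.012 -0.728" --pt "-0.022 -0.265 0.012 -0.728"

```text
time: 18.15
ee_pos: [0.459, -0.3354, 0.1979]
eef_rot: [0.292, 0.956, 0.0, -0.0]
ft_force: [0.3, 0.4, 0.1]
width: 0.087
```

Run:
```python
from h import *
snap("wrist","w10")
p,R,y,s=pose();print(p,y,s["time"],s["width"],s["joint_positions"])
crop("w10",200,90,160,150,5,"c15")
```

```text
[ 0.4592181  -0.3352783   0.19785601] 146.07014565083284 18.2 0.08696636248301498 [ 1.06429276  0.28123538 -0.60933232  1.62250325  0.16532874  1.29024188
  1.40606441]
```

View pics/c15.png

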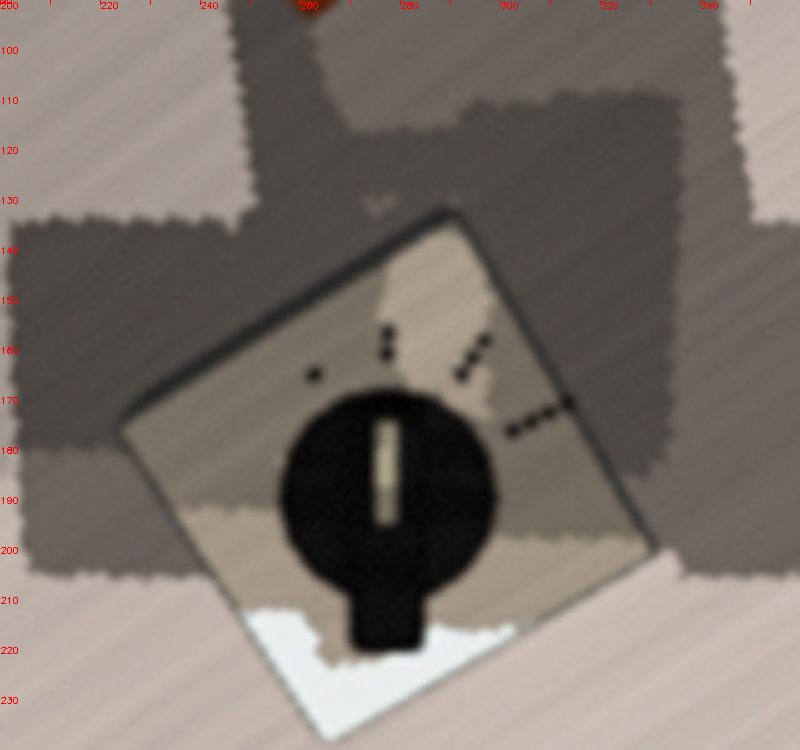

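Run:
```python
from h import *
W=load("w10")
print(onz(W,(277,188.5),.044), onz(W,(275.5,174),.076),onz(W,(275.8,219),.076),dep(W,(275.5,184)))
c=np.array([onz(W,u,.035) for u in [(288.5,132.5),(330.5,200),(265,238),(224,175)]]);print(c,c.mean(0))
go(.4588,-.3358,.047,146)
```

```text
[ 0.45621501 -0.33437895  0.044     ] [ 0.43959512 -0.32443068  0.076     ] [ 0.47212323 -0.34615986  0.076     ] [ 0.44652561 -0.32912026  0.07647342]
[[ 0.41991669 -0.29709778  0.035     ]
 [ 0.49625547 -0.29885834  0.035     ]
 [ 0.4930079  -0.37378277  0.035     ]
 [ 0.41869567 -0.37000515  0.035     ]] [ 0.45696893 -0.33493601  0.035     ]
now [ 0.4592 -0.3353  0.1979] 146.07 delta tool [ 0.     -0.0008  0.1509] roll 0.0012 rows by roll 0.0
```

Emit:
move_arm --pt "0.001 -0.001 0.03 0" --pt "0.002 -0.001 0.06 0" --pt "0.002 -0.001 0.09 0" --pt "0.002 -0.001 0.115 0" --pt "0.002 -0.001 0.13 0" --pt "0.002 -0.001 0.14 0" --pt "0.002 -0.001 0.147 0" --pt "0.002 -0.001 0.148 0" --pt "0.002 -0.001 0.148 0" --pt "0.002 -0.001 0.148 0"

```text
time: 19.2
ee_pos: [0.4566, -0.3363, 0.051]
eef_rot: [0.293, 0.956, -0.0, 0.001]
ft_force: [-0.3, 0.6, 0.1]
width: 0.0869
```

Emit:
move_arm --pt "0 0 0 0" --pt "0 0 0 0" --pt "0 0 0 0" --pt "0 0 0 0" --pt "0 0 0 0" --pt "0 0 0 0" --pt "0 0 0 0" --pt "0 0 0 0" --pt "0 0 0 0" --pt "0 0 0 0" --pt "0 0 0 0" --pt "0 0 0 0" --claw -1 --newtons 25

```text
time: 20.4
ee_pos: [0.4563, -0.3356, 0.0501]
eef_rot: [0.292, 0.956, 0.0, 0.0]
ft_force: [1.3, 1.2, 0.6]
width: 0.0136
```

Emit:
move_arm --pt "0 0 0 0.1" --pt "0 0 0 0.2" --pt "0 0 0 0.3" --pt "0 0 0 0.4" --pt "0 0 0 0.5" --pt "0 0 0 0.56" --pt "0 0 0 0.56" --pt "0 0 0 0.56" --pt "0 0 0 0.56" --pt "0 0 0 0.56"

```text
time: 21.4
ee_pos: [0.4567, -0.3352, 0.0501]
eef_rot: [0.544, 0.839, 0.001, 0.0]
ft_force: [4.3, 3.3, -1.3]
width: 0.0139
```

Run:
```python
from h import *
p,R,y,s=pose();print(p,y,s["time"],s["width"],s["ft_force"],s["torque"])
```

```text
[ 0.45672057 -0.33523761  0.05008096] 114.02929139967794 21.4 0.013871183080696823 [ 4.2764742   3.28235178 -1.31475827] [ 0.84219506 -1.1112455   0.09693951]
```

Turned to 114°, the direction of three dots. Release, rise and check.

Emit:
move_arm --pt "0 0 0 0" --pt "0 0 0 0" --pt "0 0 0 0" --pt "0 0 0 0" --pt "0 0 0 0" --pt "0 0 0 0" --pt "0 0 0 0" --pt "0 0 -0.02 0" --pt "0 0 -0.05 0" --pt "0 0 -0.09 0" --pt "0 0 -0.13 0" --pt "0 0 -0.15 0" --pt "0 0 -0.15 0" --pt "0 0 -0.15 0" --claw 1

```text
time: 22.8
ee_pos: [0.456, -0.3359, 0.1999]
eef_rot: [0.545, 0.838, -0.0, 0.0]
ft_force: [-0.9, 0.7, -0.2]
width: 0.0866
```

Run:
```python
from h import *
snap("wrist","w11");snap("scene","s11");snap("top","t11")
p,R,y,s=pose();print(p,y,s["time"],s["width"],s["ft_force"])
crop("w11",200,90,160,150,5,"c16")
W=load("w11");S=load("s11")
crop("s11",120,160,230,150,3,"c17")
```

```text
[ 0.45548744 -0.33552547  0.19871133] 113.89877181390872 22.95 0.0869333763124567 [-0.32145181 -0.2043161   0.66468514]
```

View pics/c16.png

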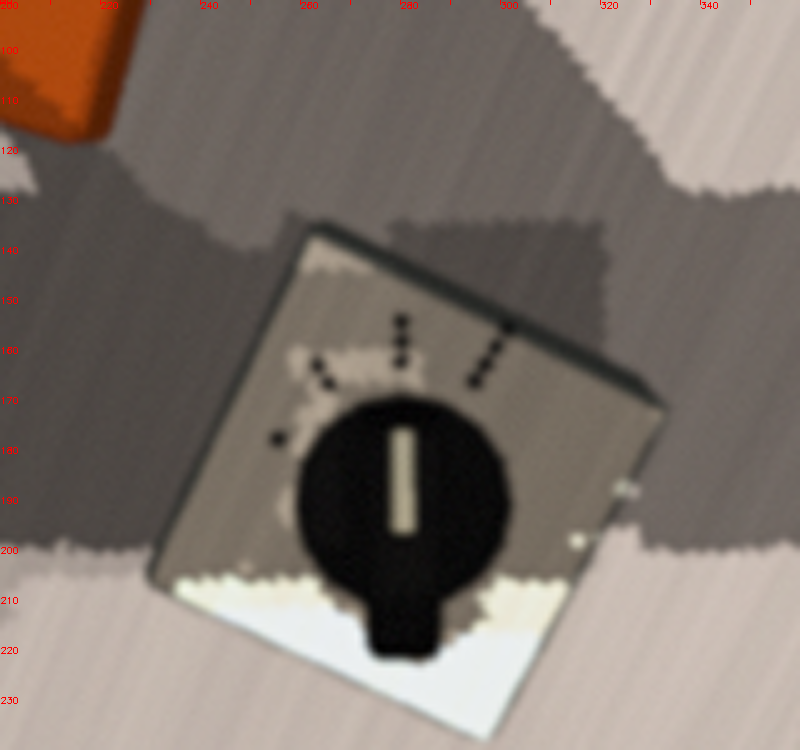

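View pics/c17.png

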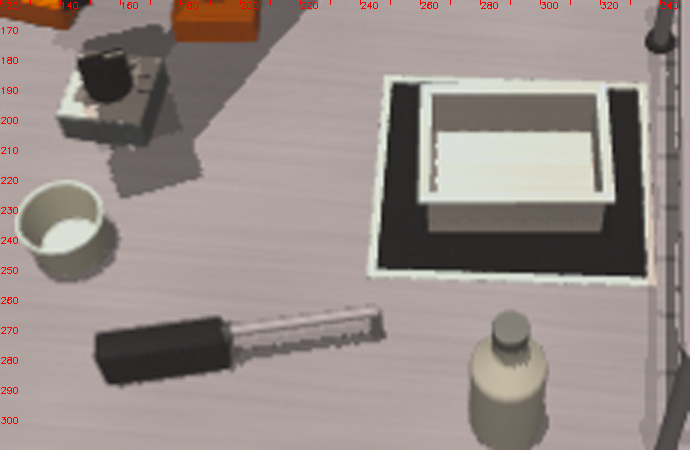

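View pics/t11.png

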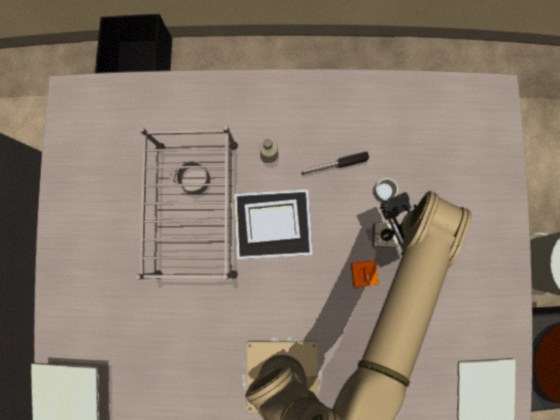

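Run:
```python
from bench import r
print(r.close_job())
```

```text
the job is handed in; nothing more can be done
None
```

I slid the pan onto the warming plate with the pull hook, laid the hook down, turned the heat dial to step 2, and handed the job in at about 23 s of the 72 s allowed. No verdict is reported.

What the last pictures showed:
- **Pan:** upright on the dark plate. I measured its centre at about (0.504, 0.032) against the plate centre at (0.497, 0.032), which leaves roughly 30 mm of dark margin at each side. That figure was taken just before unhooking; the later pictures show no change.
- **Dial:** it started at step 1. The pointer now lines up with the three dots (step 2), measured at about 114° against the 114° expected.
- **Hook:** at rest on the bench to the far right of the plate, with grip and tip both off the dark area.
- **Pot, bottle and ramekin:** they look where they were, checked by eye rather than measured.
- **Gripper:** open at about 0.20 m height, touching nothing.

The top camera read positions about 3 to 5 mm off the scene and wrist cameras, so I relied on the scene and wrist cameras.

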